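# Slide the pink bead case shut until its tab clicks

### The arm

A 6-joint arm with a two-finger parallel gripper is mounted at the origin on the work surface. World frame = base frame: x ahead of the robot, y to its left, z up, the work surface at z = 0. Lengths are in mm, angles in degrees, forces in N, time in s.
With the tool pointing down it reaches from about 350 to 850 mm from the base axis. Payload 8.1 kg.
Tool frame: the origin (TCP) lies between the finger pads; the fingertips stand 14 mm ahead of it and the grasp point (between the pads) lies 5 mm behind it; z points along the fingers, x is the direction in which the jaws open and shut, and the axes are right-handed (so a half turn about z gives the same grasp; the last joint's range is limited). The gripper opens to 85 mm and grips with 20 to 120 N. Pads are 22 mm wide; open, the fingers measure 114 mm over their backs; the gripper's body (76 mm by 85 mm) begins 54 mm behind the grasp point. The pads swing forward as they close: fully open they stand 13 mm farther back than shut.
Start: joints at [63.747, 7.471, 85.268, -0, 87.261, -4.893], TCP at [218.514, 558.8, 245.292] pointing down, gripper open.
Joint ranges: [-169.43, 169.43], [-51.17, 129.36], [1.28, 143.12], [-76.62, 256.62], [0, 156.53], [-152.29, 152.29]. Speed limits (degrees/s): [136.94, 136.94, 159.86, 180, 180, 180].

### API

Orientations are given as [roll, pitch, yaw] about the fixed x, y, z axes, in that order (R = Rz(yaw) Ry(pitch) Rx(roll)).
In Python, from bench import r, vision, job gives the robot as it stands.
- The arm moves only by the tool send_rows, never from a script. Its arguments are lists of equal length, an entry for each row: "dp": the shift along the world's x, y, z in mm, a list of three; "rot": the turn, a rotation vector about the world's x, y, z in rad, a list of three. In form: {"dp": [[tx, ty, tz], ...], "rot": [[wx, wy, wz], ...]}. A call has 1 to 5 rows; each row is the pose to reach, as a shift and turn from the pose commanded when the call began; what a row does not reach only later rows make up. A row lasts 1/8 s, in which the tool goes at most 62.5 mm and 10.7 degrees, less where a joint would pass 70% of its speed; a pose out of reach is approached as far as the arm can. A call with a gripper value outside its range is refused whole. "jaw" is the finger opening in mm, from 0 to 85.4, set as the call begins (left out, the last holds). The fingers move at their own pace and stop on an object; "force" is the grip in N (left out, the last holds). Time passes only in rows, so rows that repeat a pose let the fingers close. It gives the time, the measured TCP pose, the force and the opening at its end, in the units of the state.
- r.sense(): the state, without advancing time (a new reading comes with each control period).
- vision.snapshot(name): name is "scene" or "top" or "wrist"; returns a dict with "pixels" (384x512x3 uint8, red, green, blue), "depth" (384x512 float32, mm along the optical axis (not along the pixel's ray), 0 where there is no reading), "intrinsics" (3x3 intrinsics, pixels), "k1" (the pictures are not rectified: a ray, as slopes to the right and down, at radius r is drawn at 1 + k1 r^2 times it, then the intrinsics apply), "world_from_camera" (4x4, takes a point from camera to world coordinates); the wrist camera has in their place "T_tool_cam" (4x4, takes a point from camera to tool coordinates, whose origin is the TCP and whose axes are the tool frame's). Camera axes: x right, y down, z forward; pixel columns grow to the right and rows downward; lengths in mm; the calibration is good to about 2 mm. A picture is of the moment at which its call begins: read the wrist's pose just before it.
- job.hand_in(): hands the job in, once; it reports no verdict.
The state is a dict: "time": time; "joint_pos": joint angles; "qd": joint speeds; "joint_efforts": joint torques, N m; "tool_pos": TCP position; "tcp_rot": TCP orientation; "ft_force": force on the tool from outside, world axes, zero at the start; "wrist_torque": the same for the moment, N m; "finger_gap": finger opening in mm.
Only numpy, scipy, OpenCV 4.12 (cv2) and the standard library are available. Lean on these libraries where they do the work, as an engineer would, in place of code of your own. Each camera call takes 0.05 s, during which the arm holds its last target.

### The job

Shut the bead case with the pink lid: slide the lid fully home along its rails until the white tab at its leading end snaps over the ledge, then let go. Leave the case with the teal lid as it is.

Things in the scene. Friction and masses are not known exactly. Their poses are not given: they have to be found in the camera images.
- pink_grip (a point): centre of the pink lid's pale grip ridge: a bar 12 mm thick along the slide, 50 across, 22 tall (11 above, 11 below this point), to pinch or push. Lid top: 40 mm above the table, from 40 mm behind the ridge to 134 ahead. x axis: level, the way the lid slides shut; y along the ridge; z up. Clear case 180 x 110 mm, fixed; its rails, 44 mm high, run 47 to 55 mm either side of the ridge's middle.
- pink_lid (a joint): how far the pink lid is open, m: 0 is fully home at its stop; starts 0.06 to 0.10. Runs straight with about 2 N drag. At about 0.018 the tab meets the ledge and the push rises to about 10 N; the tab tops the ledge at 0.012 and lies flat beyond it below about 0.006. Up to 20 N against the stop does no harm.
- pink_tab (a joint): bend of the springy white tab (24 mm wide, 55 long) at the leading end of the pink lid, rad: 0 is flat, about 0.05 while its hooked end rides over the white ledge on the case's end wall. Flat both before the ledge and after the click. It need not be touched.
- teal_grip (a point): centre of the grip ridge of the other case, alike in size and build but with a teal lid, also part open: a bystander to be left alone. Axes as for the pink one.

How it is judged:
By the outcome, as a careful person would: the job done as asked, in the order asked, and still so for the second after the job is handed in, with the robot touching nothing.
It also fails if it takes over 30 s, if anything falls off the work surface, if the arm or the gripper's body presses on something with over 40 N, if the wrist force passes 120 N, or if a joint passes its speed limit or range.

## Working session

There is one attempt and no reset: what is moved stays moved. The work goes in short steps, Python scripts to look and compute and a tool call to move; the robot and the scene stay as the last step left them, time stands still between calls to the robot, and variables do not carry over. Pictures are saved under pics/ and viewed, and the job is handed in when it is done.

Besides the shell and the picture viewer there is one more tool, called after "Request:" as a command line: name --argument value ..., lists and objects as JSON in quotes. send_rows: Moves the arm, as the interface text tells. Its arguments: {"type":"object","properties":{"dp":{"type":"array"},"rot":{"type":"array"},"jaw":{"type":"number"},"force":{"type":"number"}},"required":["dp","rot"]}

```bash
mkdir -p pics; cat > h.py <<'E'
from bench import r, vision, job
import numpy as np, cv2, pickle
def snap(n,tag):
    s=vision.snapshot(n); pickle.dump(s,open(f'pics/{tag}.pkl','wb'))
    cv2.imwrite(f'pics/{tag}.png',cv2.cvtColor(s['pixels'],cv2.COLOR_RGB2BGR)); return s
def ray(s,u,v):
    K=np.array(s['intrinsics']);k=s['k1']
    p=np.array([(u-K[0,2])/K[0,0],(v-K[1,2])/K[1,1]]);q=p.copy()
    for _ in range(30): q=p/(1+k*(q@q))
    T=np.array(s['world_from_camera']); return T[:3,3],T[:3,:3]@np.array([q[0],q[1],1])
def plane(s,u,v,z):
    o,d=ray(s,u,v); return o+d*(z-o[2])/d[2]
E
python3 - <<'E'
from h import *
st=r.sense(); print(st)
for n in('top','scene'):
    s=snap(n,n+'1'); print(np.array(s['world_from_camera']).round(2),s['k1'],s['intrinsics'])
E
```

```text
{'time': 0.0, 'joint_pos': array([ 6.37465019e+01,  7.51409172e+00,  8.53300456e+01, -6.79560315e-04,
        8.72622092e+01, -4.89327021e+00]), 'qd': array([ 0.03575613,  0.10427898,  0.03235723, -0.04203863, -0.08503915,
        0.05287429]), 'joint_efforts': array([ 5.64961065e-04, -5.69388270e+01, -5.00559676e+01, -1.21828930e-04,
        1.45654759e-02,  3.17955266e-05]), 'tool_pos': array([218.28718396, 558.31227187, 244.24766775]), 'tcp_rot': array([-1.79991605e+02,  1.06016821e-01,  6.86398130e+01]), 'ft_force': array([0.64465963, 0.33595115, 0.38650893]), 'wrist_torque': array([ 0.00608061, -0.00323111, -0.01368181]), 'finger_gap': 85.1509088587747}
[[ 2.00000e-02 -1.00000e+00  6.00000e-02  5.73350e+02]
 [-1.00000e+00 -2.00000e-02 -2.00000e-02  8.82000e+00]
 [ 2.00000e-02 -6.00000e-02 -1.00000e+00  1.12766e+03]
 [ 0.00000e+00  0.00000e+00  0.00000e+00  1.00000e+00]] -0.1982800007758522 [[486.58367769   0.         258.86961964]
 [  0.         486.58367769 199.7143829 ]
 [  0.           0.           1.        ]]
[[-1.90000e-01  7.10000e-01 -6.80000e-01  1.11656e+03]
 [ 9.80000e-01  1.30000e-01 -1.30000e-01  1.03600e+02]
 [-0.00000e+00 -6.90000e-01 -7.20000e-01  5.95580e+02]
 [ 0.00000e+00  0.00000e+00  0.00000e+00  1.00000e+00]] 0.03032008583081198 [[377.76540167   0.         251.47767091]
 [  0.         377.76540167 195.00329643]
 [  0.           0.           1.        ]]
```

View pics/top1.png

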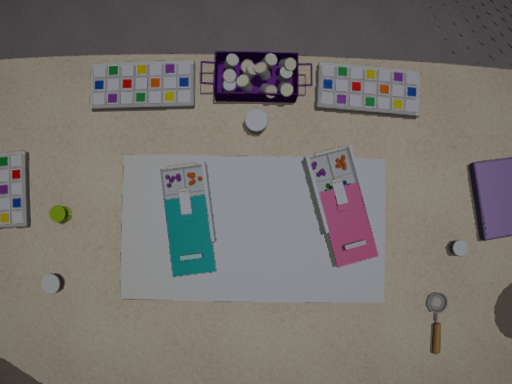

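View pics/scene1.png

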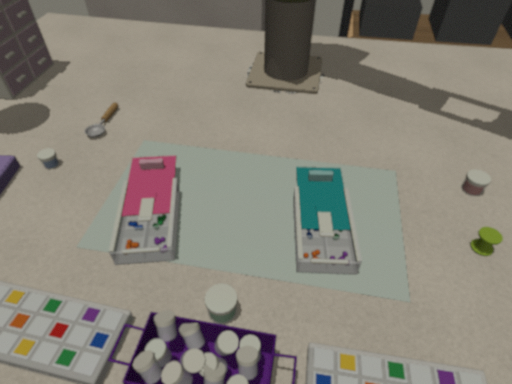

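```bash
python3 - <<'E'
from h import *
for tag in('top1','scene1'):
    s=pickle.load(open(f'pics/{tag}.pkl','rb'));im=s['pixels'];hsv=cv2.cvtColor(im,cv2.COLOR_RGB2HSV)
    m=((hsv[...,0]>160)&(hsv[...,0]<178)&(hsv[...,1]>110)&(hsv[...,2]>120)).astype(np.uint8)
    n,l,st,c=cv2.connectedComponentsWithStats(m); i=1+st[1:,4].argmax(); print(tag,st[i],c[i])
    m=(l==i).astype(np.uint8); cs,_=cv2.findContours(m,cv2.RETR_EXTERNAL,cv2.CHAIN_APPROX_NONE)
    P=np.array([plane(s,*p,40)[:2] for p in max(cs,key=len)[:,0].astype(float)],np.float32)
    print('lid',cv2.minAreaRect(P),cv2.boxPoints(cv2.minAreaRect(P)))
    hull=cv2.fillPoly(m*0,[cv2.convexHull(max(cs,key=len))],1)
    w=((hull>0)&(hsv[...,1]<110)&(hsv[...,2]>140)).astype(np.uint8)
    n,l,st,c=cv2.connectedComponentsWithStats(w)
    for j in range(1,n):
        if st[j,4]>15:
            v,u=np.nonzero(l==j);Q=np.array([plane(s,a,b,62)[:2] for a,b in zip(u,v)],np.float32)
            print(st[j],c[j],Q.mean(0),cv2.minAreaRect(Q), np.array(cv2.fitLine(Q,cv2.DIST_L2,0,.01,.01)).ravel()[:2])
    x0,y0,w_,h_=(295,140,90,130) if tag=='top1' else (105,145,90,125)
    cv2.imwrite(f'pics/{tag}z.png',cv2.resize(cv2.cvtColor(im[y0:y0+h_,x0:x0+w_],cv2.COLOR_RGB2BGR),None,fx=4.5,fy=4.5,interpolation=cv2.INTER_CUBIC))
E
```

```text
top1 [ 321  183   56   83 2628] [348.1761796  225.72450533]
lid ((592.4993286132812, -213.48696899414062), (170.61289978027344, 95.32450103759766), 16.1021728515625) [[ 497.32037 -191.35442]
 [ 523.7587  -282.9392 ]
 [ 687.6783  -235.61952]
 [ 661.2399  -144.03473]]
[334 187  13  17 161] [340.37888199 194.82608696] [ 656.7068  -192.50754] ((656.6156616210938, -193.5391845703125), (36.12043380737305, 23.955520629882812), 15.746940612792969) [0.97017986 0.24238609]
[346 242  14   6  27] [351.92592593 244.62962963] [ 546.77966 -219.29297] ((547.22705078125, -220.56089782714844), (4.2548980712890625, 31.17625617980957), 16.123504638671875) [ 0.28457066 -0.95865506]
scene1 [ 122  157   53   59 1974] [149.4331307  186.47973658]
lid ((594.9287719726562, -212.11099243164062), (170.41831970214844, 95.12125396728516), 16.07489013671875) [[ 499.882   -190.00383]
 [ 526.22046 -281.40588]
 [ 689.9756  -234.21815]
 [ 663.6371  -142.8161 ]]
[139 157  24   7 114] [150.51754386 159.56140351] [ 546.5497  -226.71712] ((546.1993408203125, -226.9322967529297), (16.73760986328125, 48.96435546875), 19.035871505737305) [ 0.31004882 -0.9507206 ]
[170 177   5  26  41] [171.6097561  187.63414634] [ 619.5388  -153.94049] ((623.9078979492188, -152.80650329589844), (70.35635375976562, 4.085728168487549), 13.54516887664795) [0.9704791  0.24118525]
[137 197  18  18 252] [146.15873016 205.56349206] [ 675.13586 -185.3481 ] ((674.34375, -184.75814819335938), (44.61774444580078, 29.400287628173828), 13.660183906555176) [0.9635001  0.26770803]
```

Request:
send_rows --dp '[[20, -53, 0], [40, -106, 0], [60, -159, 0], [80, -211, 0], [100, -264, 0]]' --rot '[[0, 0, -0.166], [0, 0, -0.332], [0, 0, -0.498], [0, 0, -0.664], [0, 0, -0.83]]' --jaw 0

```text
time: 0.72
tool_pos: [318.6, 293.0, 244.9]
tcp_rot: [180.0, 0.0, 20.8]
ft_force: [1.8, 0.0, 0.6]
finger_gap: 0.2
```

Request:
send_rows --dp '[[20, -53, 0], [40, -106, 0], [60, -159, 0], [80, -211, 0], [100, -264, 0]]' --rot '[[0, 0, -0.166], [0, 0, -0.332], [0, 0, -0.498], [0, 0, -0.664], [0, 0, -0.83]]'

```text
time: 1.35
tool_pos: [418.7, 29.0, 245.1]
tcp_rot: [-180.0, -0.0, -26.8]
ft_force: [0.2, 0.9, -0.6]
finger_gap: 0.1
```

Request:
send_rows --dp '[[20, -53, 0], [40, -106, 0], [60, -159, 0], [80, -211, -40], [100, -264, -80]]' --rot '[[0, 0, -0.166], [0, 0, -0.332], [0, 0, -0.498], [0, 0, -0.664], [0, 0, -0.83]]'

```text
time: 1.98
tool_pos: [515.3, -225.3, 172.0]
tcp_rot: [-180.0, -0.0, -74.4]
ft_force: [0.9, 0.5, -0.2]
finger_gap: -0.1
```

Request:
send_rows --dp '[[0, 0, 0], [0, 0, 0]]' --rot '[[0, 0, 0], [0, 0, 0]]'

```text
time: 2.22
tool_pos: [514.4, -223.1, 172.4]
tcp_rot: [180.0, 0.1, -74.0]
ft_force: [0.0, -0.5, 1.1]
finger_gap: 0.0
```

```bash
python3 - <<'E'
from h import *
from scipy.spatial.transform import Rotation as R
st=r.sense(); print(st['tool_pos'],st['tcp_rot'])
s=snap('wrist','w1')
T=np.eye(4);T[:3,:3]=R.from_euler('xyz',st['tcp_rot'],degrees=True).as_matrix();T[:3,3]=st['tool_pos']
s['world_from_camera']=T@np.array(s['T_tool_cam']); pickle.dump(s,open('pics/w1.pkl','wb'))
snap('top','top2')
E
```

```text
[ 514.4426505  -223.05419822  172.36972001] [ 1.79953034e+02  7.17438279e-02 -7.39898248e+01]
```

View pics/w1.png

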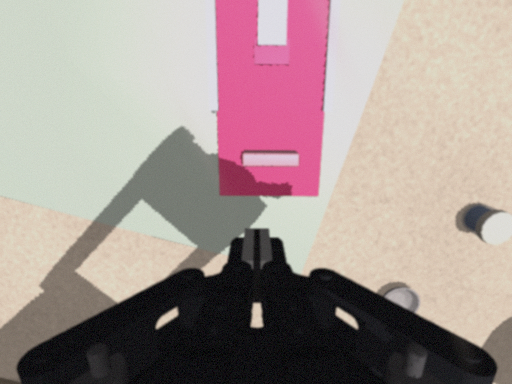

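```bash
python3 - <<'E'
from h import *
s=pickle.load(open('pics/w1.pkl','rb'))
tcp=np.array([514.4,-223.1]);e=np.array([np.cos(np.radians(16.08)),np.sin(np.radians(16.08))]);f=np.array([-e[1],e[0]])
for n,u,v,z in(('rear top L',243,166,62),('rear top R',299,166,62),('bright/top front L',243,153,62),('top front R',298,153,62),('lid rear L',219,195,40),('lid rear R',320,195,40),('lid L up',217,20,40),('lid R up',330,20,40)):
    p=plane(s,u,v,z); d=p[:2]-tcp; print(n,p.round(1),'along',(d@e).round(1),'left',(d@f).round(1))
print(s['world_from_camera'].round(2))
E
```

```text
rear top L [ 533.9 -204.3   62. ] along 23.9 left 12.7
rear top R [ 547.5 -251.7   62. ] along 23.9 left -36.6
bright/top front L [ 545.  -201.3   62. ] along 35.4 left 12.5
top front R [ 558.2 -247.2   62. ] along 35.4 left -35.3
lid rear L [ 494.5 -189.3   40. ] along -9.7 left 38.0
lid rear R [ 522.2 -285.6   40. ] along -9.9 left -62.2
lid L up [ 644.  -150.5   40. ] along 144.7 left 33.9
lid R up [ 670.5 -241.9   40. ] along 144.7 left -61.3
[[ 2.8000e-01 -9.2000e-01 -2.8000e-01  5.8421e+02]
 [-9.6000e-01 -2.6000e-01 -8.0000e-02 -2.0240e+02]
 [-0.0000e+00  2.9000e-01 -9.6000e-01  3.0182e+02]
 [ 0.0000e+00  0.0000e+00  0.0000e+00  1.0000e+00]]
```

Request:
send_rows --dp '[[3.3, -11.5, 0], [3.3, -11.5, -40], [3.3, -11.5, -80], [3.3, -11.5, -103], [3.3, -11.5, -111]]' --rot '[[0, 0, 0], [0, 0, 0], [0, 0, 0], [0, 0, 0], [0, 0, 0]]'

```text
time: 2.95
tool_pos: [517.7, -234.5, 61.1]
tcp_rot: [180.0, 0.0, -74.0]
ft_force: [-0.3, 0.3, 0.1]
finger_gap: -0.3
```

Request:
send_rows --dp '[[0, 0, 0], [4.8, 1.4, 0], [9.6, 2.8, 0], [14.4, 4.15, 0], [19.2, 5.5, 0]]' --rot '[[0, 0, 0], [0, 0, 0], [0, 0, 0], [0, 0, 0], [0, 0, 0]]'

```text
time: 3.58
tool_pos: [537.7, -229.4, 62.1]
tcp_rot: [180.0, -0.0, -74.0]
ft_force: [-2.3, -0.7, 1.8]
finger_gap: 0.4
```

Request:
send_rows --dp '[[5.8, 1.7, -0.5], [11.5, 3.3, -1], [17.3, 5, -1], [23.1, 6.65, -1], [28.8, 8.3, -1]]' --rot '[[0, 0, 0], [0, 0, 0], [0, 0, 0], [0, 0, 0], [0, 0, 0]]'

```text
time: 4.2
tool_pos: [566.4, -220.9, 60.6]
tcp_rot: [180.0, 0.0, -74.0]
ft_force: [-1.7, -1.9, 0.3]
finger_gap: -0.2
```

```bash
python3 - <<'E'
from h import *
st=r.sense();print(st['tool_pos'],st['ft_force'])
s=snap('top','top3');im=s['pixels'][130:280,290:390]
cv2.imwrite('pics/top3z.png',cv2.resize(cv2.cvtColor(im,cv2.COLOR_RGB2BGR),None,fx=4,fy=4,interpolation=cv2.INTER_CUBIC))
E
```

```text
[ 566.38144843 -220.93847289   60.60337651] [-1.74549304 -1.85742235  0.29414785]
```

View pics/top3z.png

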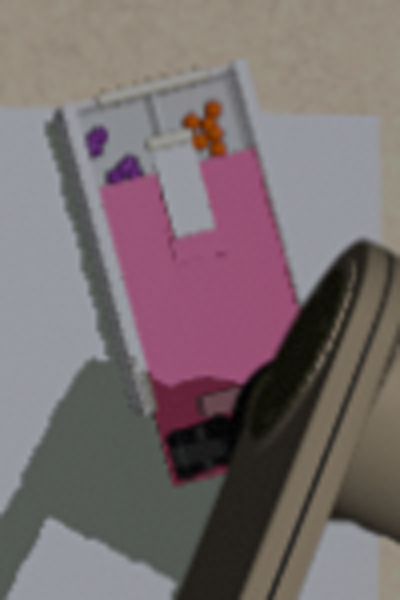

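Request:
send_rows --dp '[[4.8, 1.4, 0], [9.6, 2.8, 0], [14.4, 4.15, 0], [19.2, 5.5, 0], [24, 6.9, 0]]' --rot '[[0, 0, 0], [0, 0, 0], [0, 0, 0], [0, 0, 0], [0, 0, 0]]'

```text
time: 4.88
tool_pos: [590.4, -214.1, 60.7]
tcp_rot: [180.0, 0.0, -74.0]
ft_force: [-0.7, -1.5, -0.8]
finger_gap: 0.1
```

Request:
send_rows --dp '[[2.9, 0.8, 0], [5.8, 1.7, 0]]' --rot '[[0, 0, 0], [0, 0, 0]]'

```text
time: 5.12
tool_pos: [595.1, -212.7, 60.6]
tcp_rot: [179.9, 0.0, -74.0]
ft_force: [-5.7, -2.0, 0.5]
finger_gap: -0.0
```

Request:
send_rows --dp '[[1.9, 0.55, 0], [3.8, 1.1, 0], [5.8, 1.7, 0]]' --rot '[[0, 0, 0], [0, 0, 0], [0, 0, 0]]'

```text
time: 5.5
tool_pos: [602.0, -210.6, 60.7]
tcp_rot: [-180.0, 0.0, -74.0]
ft_force: [-0.7, -1.1, -0.6]
finger_gap: 0.1
```

Request:
send_rows --dp '[[1.9, 0.55, 0], [3.8, 1.1, 0]]' --rot '[[0, 0, 0], [0, 0, 0]]'

```text
time: 5.75
tool_pos: [605.8, -209.5, 60.8]
tcp_rot: [-180.0, -0.0, -74.0]
ft_force: [-0.8, -1.3, -0.7]
finger_gap: -0.2
```

Request:
send_rows --dp '[[1.9, 0.55, 0], [1.9, 0.55, 0]]' --rot '[[0, 0, 0], [0, 0, 0]]'

```text
time: 6.0
tool_pos: [607.7, -208.9, 60.9]
tcp_rot: [-180.0, 0.0, -74.0]
ft_force: [-0.5, -0.8, -0.3]
finger_gap: 0.2
```

Request:
send_rows --dp '[[1, 0.3, 0], [1.9, 0.55, 0]]' --rot '[[0, 0, 0], [0, 0, 0]]'

```text
time: 6.25
tool_pos: [608.5, -208.7, 60.8]
tcp_rot: [179.9, 0.0, -74.0]
ft_force: [-8.6, -1.6, 3.9]
finger_gap: -0.2
```

Request:
send_rows --dp '[[1, 0.3, 0], [1, 0.3, 0]]' --rot '[[0, 0, 0], [0, 0, 0]]'

```text
time: 6.5
tool_pos: [608.6, -208.6, 60.8]
tcp_rot: [179.8, 0.1, -74.0]
ft_force: [-11.6, -1.7, 7.5]
finger_gap: -0.0
```

Request:
send_rows --dp '[[-4.8, -1.4, 0], [-12, -3.5, 0], [-12, -3.5, 40], [-12, -3.5, 95], [-40, -11.5, 150]]' --rot '[[0, 0, 0], [0, 0, 0], [0, 0, 0], [0, 0, 0], [0, 0, 0]]'

```text
time: 7.12
tool_pos: [570.7, -219.2, 212.3]
tcp_rot: [-179.9, -0.0, -73.9]
ft_force: [0.8, -0.6, 0.0]
finger_gap: -0.1
```

Request:
send_rows --dp '[[-55, 0, 0], [-110, 0, 0], [-110, 0, 0]]' --rot '[[0, 0, 0], [0, 0, 0], [0, 0, 0]]'

```text
time: 7.5
tool_pos: [456.5, -219.0, 209.6]
tcp_rot: [179.9, 0.1, -74.1]
ft_force: [0.8, 0.3, -0.8]
finger_gap: 0.1
```

```bash
python3 - <<'E'
from h import *
st=r.sense();print(st['time'],st['tool_pos'],st['ft_force'])
s=snap('top','top4');w=snap('scene','scene4')
a=s['pixels'][130:280,290:390];b=w['pixels'][140:270,100:200]
f=lambda i:cv2.resize(cv2.cvtColor(i,cv2.COLOR_RGB2BGR),(400,580),interpolation=cv2.INTER_CUBIC)
cv2.imwrite('pics/c4.png',np.hstack([f(a),f(b)]))
p=pickle.load(open('pics/top1.pkl','rb'))['pixels'].astype(int)
for n,sl in(('teal',np.s_[155:285,150:225]),):
    print(n,np.abs(p[sl]-s['pixels'][sl]).max(2).mean())
for k in(pickle.load(open('pics/top1.pkl','rb')),s,pickle.load(open('pics/scene1.pkl','rb')),w):
    h=cv2.cvtColor(k['pixels'],cv2.COLOR_RGB2HSV)
    for nm,lo,hi in(('pink',160,178),('teal',82,95)):
        m=((h[...,0]>lo)&(h[...,0]<hi)&(h[...,1]>110)&(h[...,2]>70)).astype(np.uint8)
        c=max(cv2.findContours(m,0,cv2.CHAIN_APPROX_NONE)[0],key=cv2.contourArea)[:,0].astype(float)
        print(nm,cv2.minAreaRect(np.array([plane(k,*q,40)[:2] for q in c],np.float32)))
E
```

```text
7.5 [ 456.52459611 -219.04796765  209.56766376] [ 0.7890875   0.27608146 -0.81904337]
teal 6.918153846153846
pink ((592.4837646484375, -213.47703552246094), (170.4009552001953, 95.91211700439453), 15.768871307373047)
teal ((562.2060546875, 142.37588500976562), (171.9232635498047, 96.02069854736328), 8.541216850280762)
pink ((670.7102661132812, -193.490234375), (170.6650390625, 90.58293914794922), 15.36382007598877)
teal ((562.2881469726562, 142.33026123046875), (171.77439880371094, 96.13531494140625), 8.541216850280762)
pink ((594.9287719726562, -212.11099243164062), (170.41831970214844, 95.12125396728516), 16.07489013671875)
teal ((565.9358520507812, 143.04542541503906), (172.59889221191406, 94.04000854492188), 8.555285453796387)
pink ((673.7367553710938, -192.18270874023438), (171.13046264648438, 90.23539733886719), 15.559431076049805)
teal ((565.9046020507812, 142.97216796875), (172.6824951171875, 94.17562103271484), 8.555285453796387)
```

View pics/c4.png

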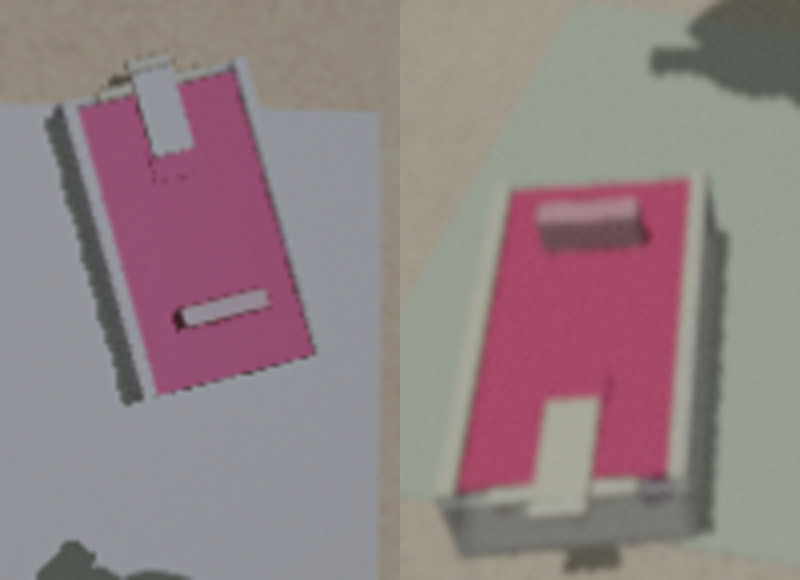

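The lid is flush at the end wall and the tab (at (160,65) in the left crop) lies over the ledge. The teal lid hasn't moved, and the gripper is clear.

```bash
python3 -c "
from h import *
print(job.hand_in())"
```

```text
the job is handed in; nothing more can be done
None
```

The pink lid is shut and the job is handed in, at about 7.6 s on the robot's clock. I pushed the grip ridge from behind with the closed fingers, then backed off and lifted clear.

- **Push forces:** drag was about 2 N on the way. I read about 6 N as the tab met the ledge, short of the 10 N expected but only sampled every few rows. It then fell to about 1 N once the tab was over. At the stop the lid held still with about 14 N on the wrist, including about 7.5 N upward.
- **Last pictures:** the lid has moved about 81 mm and sits flush with the end wall, with the tab lying over the ledge.
- **Teal lid:** it is unmoved, to within 0.1 mm in both camera views.
- **Weak spot:** the images cannot measure the tab's bend directly. That it snapped flat is inferred from the force drop, the firm stop about 17 mm beyond where the tab first met the ledge, and the final view.

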